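# Funnel the measured slugs into the sample jar

### The arm

A 6-joint arm with a two-finger parallel gripper is mounted at the origin on the work surface. World frame = base frame: x ahead of the robot, y to its left, z up, the work surface at z = 0. Lengths are in m, angles in rad, forces in N, time in s.
With the tool pointing down it reaches from about 0.35 to 0.85 m from the base axis. Payload 8.1 kg.
Tool frame: the origin (TCP) lies at the centre of the arm's flange, where the gripper is bolted on; the fingertips stand 186 mm ahead of it and the grasp point (between the pads) lies 167 mm ahead of it; z points along the fingers, y is the line along which they close (so a half turn about z gives the same grasp; the last joint's range is limited). The gripper opens to 93 mm and grips with 3 to 60 N. Pads are 15 mm wide; open, the fingers measure 128 mm over their backs; the gripper's body (75 mm by 188 mm) begins 65 mm behind the grasp point.
Start: joints at [1.061, 0.13, 1.488, -0, 1.523, -0.085], TCP at [0.247, 0.547, 0.405] pointing down, gripper open.
Joint ranges: [-2.96, 2.96], [-0.89, 2.26], [0.02, 2.5], [-1.34, 4.48], [0, 2.73], [-2.66, 2.66]. Speed limits (rad/s): [2.39, 2.39, 2.79, 3.14, 3.14, 3.14].

### API

Orientations are given as a rotation vector (axis times angle).
In Python, from plant import read_state, read_camera, camera_params, robot gives the robot as it stands.
- The arm moves only by the tool carry_out, never from a script. Its argument "targets" is a list of rows, each an object of numbers: "hand": the opening in per cent of the stroke, from 0 (shut) to 100 (fully open); "x", "y", "z": the shift along the tool's x, y, z in m; "ax", "ay", "az": the turn, a rotation vector about the tool's x, y, z in rad. In form: [{"hand": .., "x": .., "y": .., "z": .., "ax": .., "ay": .., "az": ..}, ...]. A call has 1 to 8 rows; each row is the pose to reach, as a shift and turn from the pose commanded when the call began, along the tool's axes at that moment; what a row does not reach only later rows make up. A row lasts 1/8 s, in which the tool goes at most 62.5 mm and 10.7 degrees, less where a joint would pass 70% of its speed; a pose out of reach is approached as far as the arm can. A call with a gripper value outside its range is refused whole. The fingers move at their own pace and stop on an object; "newtons" is the grip in N (left out, the last holds). Time passes only in rows, so rows that repeat a pose let the fingers close. It gives the time, the measured TCP pose, the force, the opening and the grip force at its end, in the units of the state.
- read_state(): the state, without advancing time (a new reading comes with each control period).
- read_camera(name): name is "scene" or "top" or "wrist"; returns (picture, depth): 384x512x3 uint8, blue, green, red; 384x512 float32, m along the optical axis (not along the pixel's ray), 0 where there is no reading.
- camera_params(name): a dict with "fx", "fy", "cx", "cy" (pixels), "k1" (the pictures are not rectified: a ray, as slopes to the right and down, at radius r is drawn at 1 + k1 r^2 times it, then the intrinsics apply), "position" and "rotation" of the camera in the world. Camera axes: x right, y up, looking along -z (the intrinsics and any distortion apply to the point x, -y, -z); pixel columns grow to the right and rows downward; lengths in m; the calibration is good to about 2 mm. A picture is of the moment at which its call begins: read the wrist's pose just before it. camera_params takes no time and is no camera call; for the wrist camera it gives the pose at the moment of the call.
- robot.close_job(): hands the job in; it is judged then, once.
The state is a dict: "t": time; "q": joint angles; "dq": joint speeds; "joint_torque": joint torques, N m; "tool_pos": TCP position; "orientation": TCP orientation; "force": force on the tool from outside, world axes, zero at the start; "wrist_torque": the same for the moment, N m; "opening": finger opening in m; "gripper_force": force on a finger pad.
Only numpy, scipy, OpenCV 4.12 (cv2) and the standard library are available. Lean on these libraries where they do the work, as an engineer would, in place of code of your own. Each camera call takes 0.05 s, during which the arm holds its last target. There are 200 camera calls.

### The job

Six measured steel slugs lie in the scoop. Swing the funnel arm right round to its stop over the jar that has no lid, then tip the scoop over the funnel so that all six slugs drop through it into that jar, and set the empty scoop down upright on the bench and let go. Leave the funnel over the jar, both jars standing where they are, and the other things on the bench undisturbed.

Things in the scene. Friction and masses are not known exactly. Their poses are not given: they have to be found in the camera images.
- funnel_arm (a joint): Swing angle of the level aluminium arm that carries the funnel, about a vertical post on the stand. Hard stops at -0.48 and +0.48 rad, one over each jar place; it starts somewhere near the middle. 0 = the arm points along the stand's own -x; positive is counter-clockwise seen from above. Light friction (about 3.5 N at the knob); stays where left.
- swing_pivot (a point): Point on the vertical swing axis of the arm, at the post, 108 mm above the bench (underside of the arm).
- swing_knob (a point): Centre of the top face of the upright round black knob on the arm: 24 mm diameter, standing 33 mm clear of the arm's bar, top 153 mm above the bench, 60 mm from the swing axis towards the funnel.
- funnel_mouth (a point): Centre of the funnel's wide rim, 128 mm outer and about 120 mm inner diameter, 164 mm above the bench, 170 mm from the swing axis. The funnel is aluminium, 68 mm high: a cone 50 mm high over an 18 mm spout, its axis vertical, and is a part of the arm.
- funnel_outlet (a point): Centre of the lower end of the funnel's spout (42 mm bore, 48 mm outer), 96 mm above the bench, 8 mm above the rim of the open jar.
- stand: Fixed dark steel base plate 260 x 250 mm, 8 mm thick, with the steel post. Origin on the bench under the post (swing axis); the plate reaches from 205 mm on the -x side to 55 mm on the +x side, and 125 mm to each side in y. The two jar places are 151 mm in -x and 78 mm to either side in y.
- open_jar: Clear round jar without a lid: 62 mm outer and 56 mm inner diameter, 80 mm high, floor 5 mm thick, loose, standing on the base plate in one of the two jar places. Origin at the centre of its underside, z up.
- lidded_jar: The same clear jar closed by a flat steel lid 66 mm across (83 mm high), standing in the other place. Origin at the centre of its underside.
- scoop: Aluminium scoop on the bench, 0.25 kg more or less: flat tray 130 long (x) x 66 wide (y) x 34 mm high, floor 4 and walls 3 mm thick, side walls and back wall (+x), open at the front (-x). A straight black handle bar along x, 16 mm wide, 18 mm high, centred 85 mm above the underside, runs over it from x = -35 to +75 mm, held by an upright at the back. Origin: centre of the underside, z up.
- scoop_grip (a point): Point in the handle bar, on its axis, above about the centre of mass (10 mm behind the tray's middle, 85 mm above its underside). Axes as the scoop's.
- scoop_lip (a point): Middle of the front edge of the scoop's floor (upper face), 65 mm in front of the scoop's origin; there is no raised edge. Slugs start to slide out over it when the scoop is tipped nose-down by 12 to 25 degrees; 40 to 45 empties it.
- slug0: One of six like steel slugs, plain cylinders 18 mm in diameter and 16 mm long, 30 g, at the start standing on end on the scoop's floor. Origin at the centre of one end face, z along its axis.
- slug1: One of six like steel slugs, plain cylinders 18 mm in diameter and 16 mm long, 30 g, at the start standing on end on the scoop's floor. Origin at the centre of one end face, z along its axis.
- slug2: One of six like steel slugs, plain cylinders 18 mm in diameter and 16 mm long, 30 g, at the start standing on end on the scoop's floor. Origin at the centre of one end face, z along its axis.
- slug3: One of six like steel slugs, plain cylinders 18 mm in diameter and 16 mm long, 30 g, at the start standing on end on the scoop's floor. Origin at the centre of one end face, z along its axis.
- slug4: One of six like steel slugs, plain cylinders 18 mm in diameter and 16 mm long, 30 g, at the start standing on end on the scoop's floor. Origin at the centre of one end face, z along its axis.
- slug5: One of six like steel slugs, plain cylinders 18 mm in diameter and 16 mm long, 30 g, at the start standing on end on the scoop's floor. Origin at the centre of one end face, z along its axis.
- caliper: Bystander: digital caliper lying flat, 200 mm long. Leave it alone.
- plug_gauge: Bystander: steel plug gauge, 40 mm diameter, 95 mm high, standing on end. Leave it alone.
- screwdriver: Bystander: screwdriver 180 mm long, lying. Leave it alone.
- spray: Bystander: white bottle, 60 mm diameter, 170 mm high. Leave it alone.
- brush: Bystander: brush 170 mm long, lying. Leave it alone.
There are look-alikes about, which are no part of the job. What is shaped like the scoop but green or orange is not meant. Leave any black look-alike of the open_jar alone.

How it is judged:
On the way, in this order (a step that is already met when the one before it is completed fails the run):
1. the funnel's spout is over the open jar (horizontal distance between funnel_outlet and open_jar below 0.012 m), for 0.2 s.
2. all six slugs are in the open jar, the funnel over it (horizontal distance between each of slug0, slug1, slug2, slug3, slug4, slug5 and open_jar below 0.032 m and z of slug0 in the frame of open_jar between 0 and 0.078 m and z of slug1 in the frame of open_jar between 0 and 0.078 m and z of slug2 in the frame of open_jar between 0 and 0.078 m and z of slug3 in the frame of open_jar between 0 and 0.078 m and z of slug4 in the frame of open_jar between 0 and 0.078 m and z of slug5 in the frame of open_jar between 0 and 0.078 m and horizontal distance between funnel_outlet and open_jar below 0.012 m), for 0.2 s.
At the end, for the whole second after the job is handed in: All six slugs lie inside the open jar (below its rim), the funnel's spout is within 12 mm (level distance) of the open jar's axis, that jar stands upright (within 0.1 rad), and the scoop stands still on the bench, upright within 0.1 rad, released (all of step 2 and angle between each of open_jar, scoop's own z axis and vertical below 0.1 rad and height (world z) of scoop between -0.01 and 0.015 m and linear speed of scoop below 0.02 m/s); the robot touches nothing.
It fails at once if a jar is tipped (over 0.3 rad) or shifted by more than 15 mm (angle between any of open_jar, lidded_jar's own z axis and vertical above 0.3 rad or distance of any of open_jar, lidded_jar from where it was at the start of the episode above 0.015 m).
It fails at once if a bystander is moved by more than 30 mm (distance of any of caliper, plug_gauge, screwdriver, spray, brush from where it was at the start of the episode above 0.03 m).
It also fails if it takes over 72 s, if anything falls off the work surface, if the arm or the gripper's body presses on something with over 40 N, if the wrist force passes 120 N, or if a joint passes its speed limit or range.

## Working session

There is one attempt and no reset: what is moved stays moved. The work goes in short steps, Python scripts to look and compute and a tool call to move; the robot and the scene stay as the last step left them, time stands still between calls to the robot, and variables do not carry over. Pictures are saved under pics/ and viewed, at most 10 in all, crops included, and the job is handed in when it is done.

Besides the shell and the picture viewer there is one more tool, called after "Call:" as a command line: name --argument value ..., lists and objects as JSON in quotes. carry_out: Moves the arm, as the interface text tells. Its arguments: {"type":"object","properties":{"targets":{"type":"array","items":{"type":"object","properties":{"hand":{"type":"number"},"x":{"type":"number"},"y":{"type":"number"},"z":{"type":"number"},"ax":{"type":"number"},"ay":{"type":"number"},"az":{"type":"number"}}}},"newtons":{"type":"number"}},"required":["targets"]}

```bash
mkdir -p pics; ls
cat > h.py <<'E'
import numpy as np, cv2
from plant import read_state, read_camera, camera_params, robot
from scipy.spatial.transform import Rotation as R
def world(cam,u,v,d=None,z=None,p=None):
    p=p or camera_params(cam)
    K=np.array([[p['fx'],0,p['cx']],[0,p['fy'],p['cy']],[0,0,1.]])
    s=cv2.undistortPoints(np.array([[[u,v]]],float),K,np.array([p['k1'],0,0,0.]))[0,0]
    Rm=np.array(p['rotation']);Rm=Rm if Rm.shape==(3,3) else R.from_rotvec(Rm).as_matrix()
    r=Rm@np.array([s[0],-s[1],-1]);o=np.array(p['position'])
    return o+r*(d if d is not None else (z-o[2])/r[2])
E
python3 - <<'E'
from h import *
for n in('scene','top'):
    im,d=read_camera(n);cv2.imwrite(f'pics/{n}0.png',cv2.resize(im,(800,600)));np.savez(f'{n}0.npz',im=im,d=d)
    print(n,camera_params(n))
print(read_state())
E
```

```text
pics
scene {'fx': 352.174134814347, 'fy': 352.174134814347, 'cx': 255.74114938300855, 'cy': 190.24009870134228, 'k1': -0.06846252117524924, 'position': array([ 1.00644719, -0.43220183,  0.82353354]), 'rotation': array([0.72254411, 0.31274707, 0.80889159])}
top {'fx': 399.3473270097139, 'fy': 399.3473270097139, 'cx': 258.5333844641241, 'cy': 193.10687941012134, 'k1': -0.09409585790556728, 'position': array([0.35624345, 0.01025032, 1.28898975]), 'rotation': array([ 0.10355911, -0.08620245, -1.55904638])}
{'t': 0.1, 'q': array([ 1.06059828e+00,  1.31098138e-01,  1.48917499e+00, -3.83741260e-06,
        1.52299580e+00, -8.54195764e-02]), 'dq': array([ 0.0002312 , -0.00058584, -0.00275069, -0.00114069, -0.00207847,
       -0.00159123]), 'joint_torque': array([ 1.56704307e-03, -5.61342323e+01, -4.93097734e+01,  7.71522545e-02,
        2.89844867e-02, -9.34147420e-05]), 'tool_pos': array([0.24716169, 0.54650215, 0.40378209]), 'orientation': array([-6.62131911e-01, -3.07052311e+00,  2.51855888e-03]), 'force': array([0.32675675, 1.65495566, 0.27559985]), 'wrist_torque': array([ 0.01196705,  0.06850072, -0.02900272]), 'gripper_force': 0.0, 'opening': 0.09321633911940407}
```

View pics/top0.png

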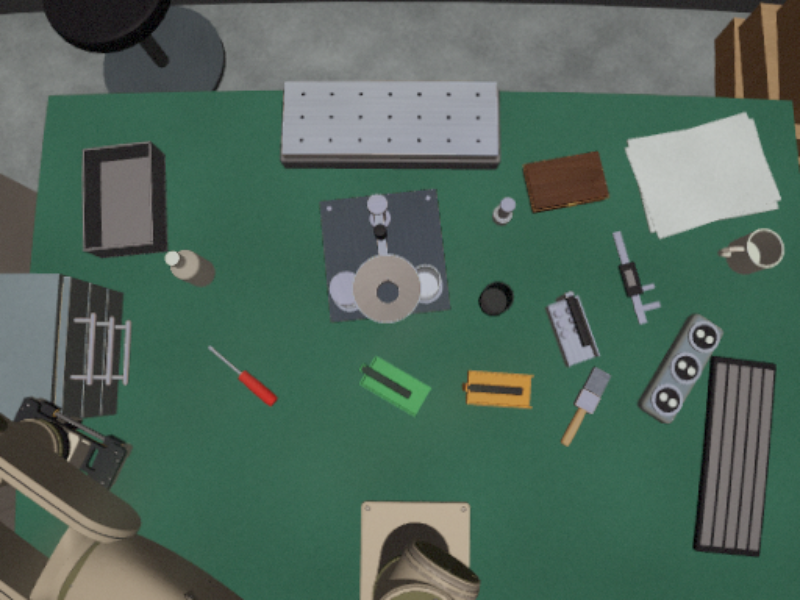

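View pics/scene0.png

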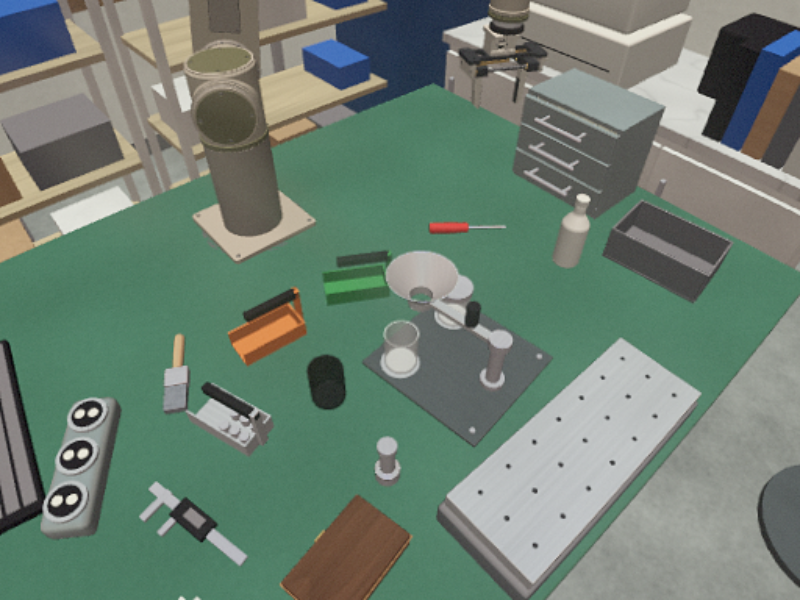

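Candidates in the top view (800x600 px):
- **Scoop:** green at (395,386), orange at (499,389) and bare aluminium with slugs at (572,328). The aluminium one fits, since it holds the slugs.
- **Jar:** clear open at (427,283), steel-lidded at (347,290) and black at (495,298). The clear one without a lid is the target.

The scene view agrees: aluminium scoop at (230,415), clear jar at (400,350), black one at (326,382).

Next I'll enlarge a crop to confirm this and measure positions.

```bash
cat > m.py <<'E'
from h import *
T=np.load('top0.npz');im,d=T['im'],T['d']
p=camera_params('top')
def cent(mask,z,name):
    n,l,s,c=cv2.connectedComponentsWithStats(mask.astype(np.uint8))
    i=1+np.argmax(s[1:,4]);v,u=np.nonzero(l==i)
    P=np.array([world('top',a,b,z=z,p=p) for a,b in zip(u,v)])[:,:2]
    w,V=np.linalg.eigh(np.cov(P.T));r=cv2.minAreaRect(P.astype(np.float32)*1000)
    print(name,'px',c[i].round(1),'n',s[i,4],'world',P.mean(0).round(4),'major',np.degrees(np.arctan2(V[1,1],V[0,1])).round(1),'rect mm',np.round(r[0],1),np.round(r[1],1),round(r[2],1))
def box(u0,u1,v0,v1):
    m=np.zeros(im.shape[:2],bool);m[v0:v1,u0:u1]=1;return m
mx=im.max(2).astype(int);mn=im.min(2).astype(int)
cent(box(352,390,180,232)&(mx<50),.094,'handle')
cent(box(345,390,180,240)&(mx-mn<30)&(mx>55),.034,'tray')
cent(box(235,252,140,155)&(mx<60),.153,'knob')
cent(box(228,268,118,142)&(mx>110)&(mx-mn<40),.13,'post')
cent(box(222,274,160,208)&(mx-mn<40)&(mx>110),.164,'funnel')
cent(box(200,290,118,210)&(mx-mn<40)&(mx<110),.008,'plate')
E
python3 m.py
python3 - <<'E'
from h import *
T=np.load('top0.npz')['im'];S=np.load('scene0.npz')['im']
a=cv2.resize(T[110:245,200:400],(800,540)); b=cv2.resize(S[190:300,90:290],(800,440))
cv2.imwrite('pics/c1.png',np.hstack([cv2.resize(T[115:240,200:390],None,fx=2.1,fy=2.1,interpolation=2),cv2.resize(S[180:305,100:290],None,fx=2.1,fy=2.1,interpolation=2)])[:, :800])
E
```

```text
handle px [369.8 204.4] n 126 world [ 0.4703 -0.3118] major -160.4 rect mm [ 467.8 -311.7] [96.1 18.1] 19.3
tray px [364.5 211.7] n 835 world [ 0.4528 -0.3107] major -160.5 rect mm [ 459.6 -312.4] [142.9  76.4] 19.3
knob px [242.9 148.2] n 67 world [0.6255 0.0703] major -143.9 rect mm [626.2  70.1] [23.9 23.3] 0.8
post px [241.5 132.8] n 203 world [0.6782 0.0764] major -165.1 rect mm [679.1  75.1] [52.8 41.8] 1.1
funnel px [247.1 183.9] n 1680 world [0.5193 0.0563] major 99.0 rect mm [522.1  55.4] [132.5 145.9] 0.4
plate px [245.6 155.1] n 3762 world [0.6376 0.0691] major 80.5 rect mm [598.8  65.9] [292.  269.8] 6.8
```

View pics/c1.png

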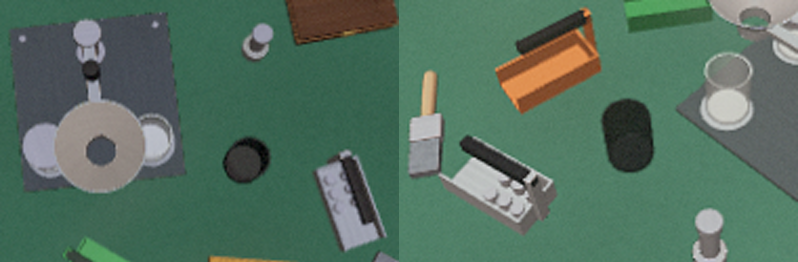

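The enlarged crop confirms the aluminium scoop with slugs (its back and upright are at the far end, at (345,157) in the crop) and the clear open jar on the −y side of the stand, at (155,140).

```bash
cat >> h.py <<'E'
def down(psi):
    c,s=np.cos(psi),np.sin(psi);return np.array([[c,s,0],[s,-c,0],[0,0,-1.]])
def rel(pos,Rt,cur=None):
    s=read_state();p0,R0=(s['tool_pos'],R.from_rotvec(s['orientation']).as_matrix()) if cur is None else cur
    return (R0.T@(np.array(pos)-p0)).round(4),R.from_matrix(R0.T@Rt).as_rotvec().round(4)
E
cat >> m.py <<'E'
s=read_state();R0=R.from_rotvec(s['orientation']).as_matrix();print('toolx yaw deg',np.degrees(np.arctan2(R0[1,0],R0[0,0])),'R',R0.round(3))
for n,u,v in(('post',241,130),('knob',243,148),('rim',265,170),('spray',112,166)):
    print(n,world('top',u,v,d=d[v,u],p=p).round(3))
# plate screws & corners at z=.008
for n,u,v in(('cTL',320/1.5625,201/1.5625),('cTR',436/1.5625,190/1.5625),('cBR',449/1.5625,308/1.5625),('cBL',331/1.5625,321/1.5625)): print(n,world('top',u,v,z=.008,p=p).round(4))
print('open rim',world('top',428/1.5625,284/1.5625,z=.08,p=p).round(3),'lid',world('top',345/1.5625,291/1.5625,z=.083,p=p).round(3))
def ang(a):return R0
for psi in(7.9,187.9,-172):
    for z in(.40,.309):
        print(psi,z,*rel([.6255,.0700,z],down(np.radians(psi))))
E
python3 m.py | tail -17
```

```text
[ 0.412  0.911 -0.001]
 [ 0.    -0.002 -1.   ]]
post [0.688 0.079 0.125]
knob [0.623 0.069 0.166]
rim [0.588 0.005 0.007]
spray [0.568 0.449 0.168]
cTL [0.7256 0.2056 0.008 ]
cTR [ 0.7511 -0.0402  0.008 ]
cBR [ 0.4997 -0.0679  0.008 ]
cBL [0.4705 0.1756 0.008 ]
open rim [ 0.539 -0.022  0.08 ] lid [0.523 0.14  0.083]
7.9 0.4 [-0.5411 -0.2782  0.0042] [-8.0000e-04  2.1000e-03  2.5789e+00]
7.9 0.309 [-0.5411 -0.2781  0.0952] [-8.0000e-04  2.1000e-03  2.5789e+00]
187.9 0.4 [-0.5411 -0.2782  0.0042] [-0.0016 -0.0006 -0.5627]
187.9 0.309 [-0.5411 -0.2781  0.0952] [-0.0016 -0.0006 -0.5627]
-172 0.4 [-0.5411 -0.2782  0.0042] [-0.0016 -0.0006 -0.5644]
-172 0.309 [-0.5411 -0.2781  0.0952] [-0.0016 -0.0006 -0.5644]
```

Call:
carry_out --targets '[{"hand": 100, "x": -0.541, "y": -0.278, "z": 0, "az": -0.56}, {"hand": 100, "x": -0.541, "y": -0.278, "z": 0, "az": -0.56}, {"hand": 100, "x": -0.541, "y": -0.278, "z": 0, "az": -0.56}, {"hand": 100, "x": -0.541, "y": -0.278, "z": 0, "az": -0.56}, {"hand": 100, "x": -0.541, "y": -0.278, "z": 0, "az": -0.56}, {"hand": 100, "x": -0.541, "y": -0.278, "z": 0, "az": -0.56}, {"hand": 100, "x": -0.541, "y": -0.278, "z": 0, "az": -0.56}, {"hand": 100, "x": -0.541, "y": -0.278, "z": 0, "az": -0.56}]'

```text
schema error: expected keys hand, x, y, z, ax, ay, az
```

Call:
carry_out --targets '[{"hand": 100, "x": -0.541, "y": -0.278, "z": 0, "ax": 0, "ay": 0, "az": -0.56}, {"hand": 100, "x": -0.541, "y": -0.278, "z": 0, "ax": 0, "ay": 0, "az": -0.56}, {"hand": 100, "x": -0.541, "y": -0.278, "z": 0, "ax": 0, "ay": 0, "az": -0.56}, {"hand": 100, "x": -0.541, "y": -0.278, "z": 0, "ax": 0, "ay": 0, "az": -0.56}, {"hand": 100, "x": -0.541, "y": -0.278, "z": 0, "ax": 0, "ay": 0, "az": -0.56}, {"hand": 100, "x": -0.541, "y": -0.278, "z": 0, "ax": 0, "ay": 0, "az": -0.56}, {"hand": 100, "x": -0.541, "y": -0.278, "z": 0, "ax": 0, "ay": 0, "az": -0.56}, {"hand": 100, "x": -0.541, "y": -0.278, "z": 0, "ax": 0, "ay": 0, "az": -0.56}]'

```text
t: 1.1
tool_pos: [0.5515, 0.1632, 0.4045]
orientation: [0.212, -3.134, -0.0]
force: [0.8, 1.1, 0.7]
opening: 0.093
gripper_force: 0.0
```

Call:
carry_out --targets '[{"hand": 100, "x": -0.061, "y": -0.102, "z": 0, "ax": 0, "ay": 0, "az": 0}, {"hand": 100, "x": -0.061, "y": -0.102, "z": 0, "ax": 0, "ay": 0, "az": 0}, {"hand": 100, "x": -0.061, "y": -0.102, "z": 0.03, "ax": 0, "ay": 0, "az": 0}, {"hand": 100, "x": -0.061, "y": -0.102, "z": 0.03, "ax": 0, "ay": 0, "az": 0}]'

```text
t: 1.6
tool_pos: [0.6241, 0.0714, 0.371]
orientation: [0.21, -3.128, -0.001]
force: [0.1, -0.0, 0.3]
opening: 0.0931
gripper_force: 0.0
```

Run:
```python
from h import *
p=camera_params('wrist');im,d=read_camera('wrist');np.savez('w1.npz',im=im,d=d)
cv2.imwrite('pics/w1.png',im)
s=read_state();print(s['tool_pos'],s['orientation'],s['q'],p)
print(rel([.6255,.0700,.309],down(np.radians(187))))
```

```text
[0.62425355 0.07213316 0.3730434 ] [ 2.11556389e-01 -3.13041967e+00 -4.95068990e-04] [ 3.34202179e-02  2.23970816e-01  1.44139629e+00  1.78811232e-04
  1.48026647e+00 -1.67234911e+00] {'fx': 284.23882077690234, 'fy': 284.23882077690234, 'cx': 258.38020862409695, 'cy': 187.94229902447333, 'k1': -0.0009492781022125783, 'position': array([0.54587709, 0.06025171, 0.3519682 ]), 'rotation': array([-0.21052998, -0.24185698,  1.69114555])}
(array([-0.0012, -0.0023,  0.064 ]), array([ 0.0006, -0.004 ,  0.0128]))
```

View pics/w1.png

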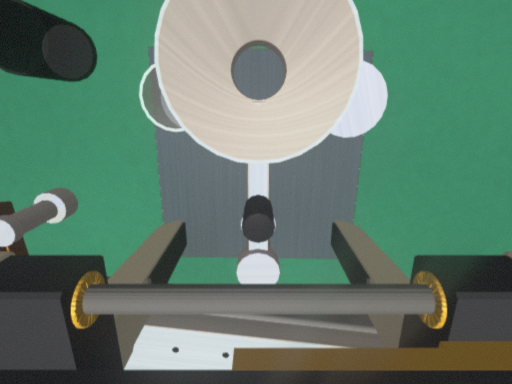

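The wrist view shows the funnel at (260,70) and the knob, with its top face at about (258,227). The arm bar runs to the post at (258,268), the open jar is at the left (175,97) and the lidded jar at the right (350,95). The fingers straddle the knob.

Run:
```python
from h import *
p=camera_params('wrist')
f=lambda u,v,z:world('wrist',u,v,z=z,p=p).round(4)
print('knob',f(258,228,.153),'funnel',f(260,66,.164),'outlet',f(259,72,.114),'openjar rim',f(175,97,.08),'lid',f(352,97,.083))
print(rel([.626,.0705,.309],down(np.radians(187.5))))
```

```text
knob [0.6364 0.0728 0.153 ] funnel [0.5234 0.0589 0.164 ] outlet [0.5219 0.0582 0.114 ] openjar rim [ 0.5499 -0.0157  0.08  ] lid [0.5284 0.1443 0.083 ]
(array([-0.0018, -0.0019,  0.064 ]), array([ 0.0006, -0.004 ,  0.0041]))
```

Call:
carry_out --targets '[{"hand": 100, "x": -0.004, "y": 0, "z": 0.03, "ax": 0, "ay": 0, "az": 0}, {"hand": 100, "x": -0.004, "y": 0, "z": 0.06, "ax": 0, "ay": 0, "az": 0}, {"hand": 100, "x": -0.004, "y": 0, "z": 0.06, "ax": 0, "ay": 0, "az": 0}, {"hand": 10, "x": -0.004, "y": 0, "z": 0.06, "ax": 0, "ay": 0, "az": 0}, {"hand": 10, "x": -0.004, "y": 0, "z": 0.06, "ax": 0, "ay": 0, "az": 0}, {"hand": 10, "x": -0.004, "y": 0, "z": 0.06, "ax": 0, "ay": 0, "az": 0}, {"hand": 10, "x": -0.004, "y": 0, "z": 0.06, "ax": 0, "ay": 0, "az": 0}, {"hand": 10, "x": -0.004, "y": 0, "z": 0.06, "ax": 0, "ay": 0, "az": 0}]' --newtons 10

```text
t: 2.65
tool_pos: [0.6289, 0.0727, 0.3149]
orientation: [-0.212, 3.134, 0.0]
force: [-0.4, 0.2, 0.5]
opening: 0.0475
gripper_force: 0.0
```

Call:
carry_out --targets '[{"hand": 10, "x": 0, "y": 0, "z": 0, "ax": 0, "ay": 0, "az": 0}, {"hand": 10, "x": 0, "y": 0, "z": 0, "ax": 0, "ay": 0, "az": 0}, {"hand": 10, "x": 0, "y": 0, "z": 0, "ax": 0, "ay": 0, "az": 0}, {"hand": 10, "x": 0, "y": 0, "z": 0, "ax": 0, "ay": 0, "az": 0}]'

```text
t: 3.15
tool_pos: [0.6288, 0.0725, 0.3146]
orientation: [0.212, -3.134, 0.0]
force: [-0.4, -2.0, -0.6]
opening: 0.0235
gripper_force: 10.0
```

Run:
```python
from h import *
s=read_state();print(s['tool_pos'],s['opening'],s['gripper_force'],s['force'])
P=np.array([.688,.0795])
k=s['tool_pos'][:2];a0=np.arctan2(*(k-P)[::-1]);r=np.linalg.norm(k-P);print(np.degrees(a0),r)
for da in(.12,.24,.36,.42,.48,.52):
    a=a0+da;q=P+.06*np.array([np.cos(a),np.sin(a)]);q=k+(q-(P+.06*np.array([np.cos(a0),np.sin(a0)])))
    print(da,*rel([*q,s['tool_pos'][2]],down(np.radians(187.7)+da)))
```

```text
[0.62879886 0.07252925 0.31464054] 0.023543285346495225 9.999927431344986 [-0.42099104 -2.00570024 -0.57635984]
-173.2845253384045 0.059610121023485015
0.12 [-0.0003 -0.0072  0.    ] [-0.0003 -0.0003 -0.1194]
0.24 [-0.0015 -0.0143  0.    ] [-0.0003 -0.0003 -0.2394]
0.36 [-0.0035 -0.0212  0.    ] [-2.000e-04 -3.000e-04 -3.594e-01]
0.42 [-0.0048 -0.0246  0.    ] [-2.000e-04 -3.000e-04 -4.194e-01]
0.48 [-0.0063 -0.0278  0.    ] [-2.000e-04 -3.000e-04 -4.794e-01]
0.52 [-0.0074 -0.0299  0.    ] [-2.000e-04 -3.000e-04 -5.194e-01]
```

Call:
carry_out --targets '[{"hand": 10, "x": -0.0003, "y": -0.007, "z": 0, "ax": 0, "ay": 0, "az": -0.12}, {"hand": 10, "x": -0.0015, "y": -0.0143, "z": 0, "ax": 0, "ay": 0, "az": -0.24}, {"hand": 10, "x": -0.0035, "y": -0.0212, "z": 0, "ax": 0, "ay": 0, "az": -0.36}, {"hand": 10, "x": -0.0048, "y": -0.0246, "z": 0, "ax": 0, "ay": 0, "az": -0.42}, {"hand": 10, "x": -0.0055, "y": -0.026, "z": 0, "ax": 0, "ay": 0, "az": -0.45}, {"hand": 10, "x": -0.0055, "y": -0.026, "z": 0, "ax": 0, "ay": 0, "az": -0.45}]'

```text
t: 3.9
tool_pos: [0.6376, 0.0481, 0.3146]
orientation: [0.906, -3.008, -0.001]
force: [-3.0, 3.7, 1.2]
opening: 0.0237
gripper_force: 10.0
```

Call:
carry_out --targets '[{"hand": 10, "x": -0.0005, "y": -0.003, "z": 0, "ax": 0, "ay": 0, "az": -0.04}, {"hand": 10, "x": -0.0005, "y": -0.004, "z": 0, "ax": 0, "ay": 0, "az": -0.05}, {"hand": 10, "x": -0.0005, "y": -0.005, "z": 0, "ax": 0, "ay": 0, "az": -0.05}, {"hand": 10, "x": -0.0005, "y": -0.005, "z": 0, "ax": 0, "ay": 0, "az": -0.05}]'

```text
t: 4.4
tool_pos: [0.6397, 0.0456, 0.3145]
orientation: [0.98, -2.981, -0.006]
force: [-12.1, 10.0, 6.2]
opening: 0.0238
gripper_force: 10.0
```

Call:
carry_out --targets '[{"hand": 60, "x": 0, "y": 0, "z": 0, "ax": 0, "ay": 0, "az": 0}, {"hand": 60, "x": 0, "y": 0.004, "z": 0, "ax": 0, "ay": 0, "az": 0}, {"hand": 60, "x": 0, "y": 0.004, "z": 0, "ax": 0, "ay": 0, "az": 0}, {"hand": 60, "x": 0, "y": 0.004, "z": -0.03, "ax": 0, "ay": 0, "az": 0}, {"hand": 60, "x": 0, "y": 0.004, "z": -0.09, "ax": 0, "ay": 0, "az": 0}, {"hand": 60, "x": 0, "y": 0.004, "z": -0.09, "ax": 0, "ay": 0, "az": 0}]'

```text
t: 5.15
tool_pos: [0.64, 0.0468, 0.412]
orientation: [-0.977, 2.975, -0.006]
force: [0.3, -0.2, -0.3]
opening: 0.056
gripper_force: 0.0
```

Run:
```python
from h import *
p=camera_params('wrist');im,d=read_camera('wrist');np.savez('w2.npz',im=im,d=d)
t,_=read_camera('top');np.savez('top1.npz',im=t,d=_);s=read_state();print(s['tool_pos'],s['orientation'],s['force'])
cv2.imwrite('pics/w2.png',np.hstack([im[:,:440],cv2.resize(t[110:240,200:320],(354,384))]))
import pickle;pickle.dump(p,open('w2.pkl','wb'))
```

```text
[0.63889832 0.04682301 0.40603971] [-9.79597853e-01  2.98226267e+00 -1.69708676e-03] [ 0.70223446  0.14469059 -1.09975804]
```

View pics/w2.png

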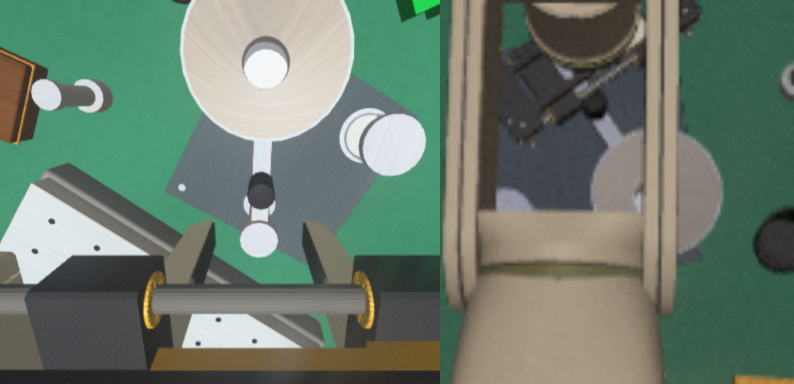

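The wrist view shows the jar's white floor through the spout at (265,65), so the funnel is over the open jar. The lidded jar at (390,145) still stands in its place.

Run:
```python
from h import *
import pickle;p=pickle.load(open('w2.pkl','rb'))
l,r=world('wrist',181,50,z=.164,p=p),world('wrist',354,50,z=.164,p=p)
b=world('wrist',267,140,z=.164,p=p);dr=np.array([np.cos(np.radians(214)),np.sin(np.radians(214)),0])
print('rim LR',l,r,'mid',(l+r)/2,'w',np.linalg.norm(l-r),'from bottom',b+.064*dr,'spout',world('wrist',265,61,z=.114,p=p),'outlet low',world('wrist',265,66,z=.096,p=p))
print('knob',world('wrist',261,190,z=.153,p=p),'lid',world('wrist',393,145,z=.083,p=p))
```

```text
rim LR [ 0.58316936 -0.06878924  0.164     ] [0.50857143 0.03293455 0.164     ] mid [ 0.54587039 -0.01792735  0.164     ] w 0.1261450709803113 from bottom [ 0.54522694 -0.01476917  0.164     ] spout [ 0.54747782 -0.01790532  0.114     ] outlet low [ 0.54910831 -0.01634978  0.096     ]
knob [0.63751149 0.04409259 0.153     ] lid [0.52927118 0.14192831 0.083     ]
```

Call:
carry_out --targets '[{"hand": 60, "x": 0.04, "y": -0.02, "z": 0, "ax": 0, "ay": 0, "az": 0.18}, {"hand": 60, "x": 0.08, "y": -0.04, "z": 0, "ax": 0, "ay": 0, "az": 0.37}, {"hand": 60, "x": 0.12, "y": -0.06, "z": 0, "ax": 0, "ay": 0, "az": 0.55}, {"hand": 80, "x": 0.16, "y": -0.08, "z": 0, "ax": 0, "ay": 0, "az": 0.74}, {"hand": 100, "x": 0.2, "y": -0.1, "z": 0, "ax": 0, "ay": 0, "az": 0.92}, {"hand": 100, "x": 0.24, "y": -0.12, "z": 0, "ax": 0, "ay": 0, "az": 1.1}, {"hand": 100, "x": 0.28, "y": -0.14, "z": 0, "ax": 0, "ay": 0, "az": 1.29}, {"hand": 100, "x": 0.32, "y": -0.16, "z": 0, "ax": 0, "ay": 0, "az": 1.47}]'

```text
t: 6.25
tool_pos: [0.4747, -0.2727, 0.4027]
orientation: [-1.282, -2.865, -0.001]
force: [-0.0, -0.0, 0.3]
opening: 0.0929
gripper_force: 0.0
```

Run:
```python
from h import *
s=read_state();print(s['tool_pos'],s['orientation'],s['q'])
print(rel([.46,-.315,.40],down(np.radians(19.4))))
```

```text
[ 0.47468546 -0.27269756  0.40268147] [-1.28154818e+00 -2.86510722e+00 -6.28481229e-04] [-6.15046194e-01 -9.11253010e-03  1.63712811e+00 -1.73393371e-04
  1.51652889e+00 -1.34462849e+00]
(array([-0.0218, -0.0391,  0.0027]), array([-3.3000e-03, -1.0000e-03,  1.9618e+00]))
```

Call:
carry_out --targets '[{"hand": 100, "x": -0.022, "y": -0.039, "z": 0.003, "ax": 0, "ay": 0, "az": 1.96}, {"hand": 100, "x": -0.022, "y": -0.039, "z": 0.003, "ax": 0, "ay": 0, "az": 1.96}, {"hand": 100, "x": -0.022, "y": -0.039, "z": 0.003, "ax": 0, "ay": 0, "az": 1.96}, {"hand": 100, "x": -0.022, "y": -0.039, "z": 0.003, "ax": 0, "ay": 0, "az": 1.96}, {"hand": 100, "x": -0.022, "y": -0.039, "z": 0.003, "ax": 0, "ay": 0, "az": 1.96}, {"hand": 100, "x": -0.022, "y": -0.039, "z": 0.003, "ax": 0, "ay": 0, "az": 1.96}, {"hand": 100, "x": -0.022, "y": -0.039, "z": 0.003, "ax": 0, "ay": 0, "az": 1.96}, {"hand": 100, "x": -0.022, "y": -0.039, "z": 0.003, "ax": 0, "ay": 0, "az": 1.96}]'

```text
t: 7.25
tool_pos: [0.4614, -0.3139, 0.3995]
orientation: [-2.891, -1.223, 0.003]
force: [0.5, -0.5, -1.1]
opening: 0.0932
gripper_force: 0.0
```

Call:
carry_out --targets '[{"hand": 100, "x": 0, "y": 0, "z": 0.0, "ax": 0, "ay": 0, "az": 0.18}, {"hand": 100, "x": 0, "y": 0, "z": 0.0, "ax": 0, "ay": 0, "az": 0.36}, {"hand": 100, "x": 0, "y": 0, "z": 0.0, "ax": 0, "ay": 0, "az": 0.46}, {"hand": 100, "x": 0, "y": 0, "z": 0.0, "ax": 0, "ay": 0, "az": 0.46}]'

```text
t: 7.75
tool_pos: [0.4614, -0.314, 0.3999]
orientation: [-3.092, -0.542, 0.003]
force: [-0.2, -0.2, -0.1]
opening: 0.0931
gripper_force: 0.0
```

Run:
```python
from h import *
s=read_state();print(s['tool_pos'],s['orientation'],s['q'])
Rm=R.from_rotvec(s['orientation']).as_matrix();print('yaw',np.degrees(np.arctan2(Rm[1,0],Rm[0,0])))
p=camera_params('wrist');im,d=read_camera('wrist');np.savez('w3.npz',im=im,d=d)
cv2.imwrite('pics/w3.png',im)
import pickle;pickle.dump(p,open('w3.pkl','wb'))
```

```text
[ 0.46144418 -0.31396758  0.39991829] [-3.09234458e+00 -5.42382663e-01  3.02781743e-03] [-6.89268465e-01  2.11504680e-02  1.61177793e+00 -1.38338662e-04
  1.51146924e+00  5.34277896e-01]
yaw 19.896542421877196
```

View pics/w3.png

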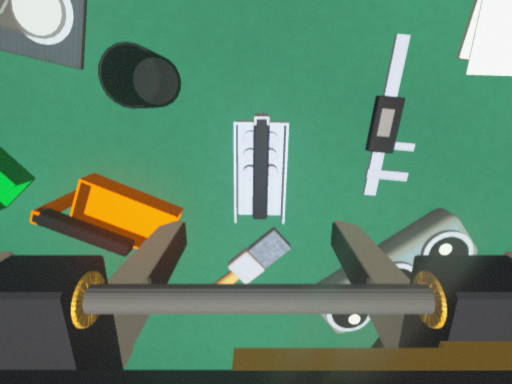

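The wrist view shows the aluminium scoop, with its handle from (261,120) at the back to (260,217) at the front. The brush is at (255,255), close to the scoop's front. The caliper is at (385,120) and the orange scoop at (120,215).

Run:
```python
from h import *
import pickle;p=pickle.load(open('w3.pkl','rb'));im=np.load('w3.npz')['im']
mx=im.max(2).astype(int);m=np.zeros(mx.shape,np.uint8);m[112:225,248:276]=(mx<60)[112:225,248:276]
n,l,s,c=cv2.connectedComponentsWithStats(m);i=1+np.argmax(s[1:,4]);v,u=np.nonzero(l==i);print(s[i],c[i])
P=np.array([world('wrist',a,b,z=.094,p=p)[:2] for a,b in zip(u,v)])
r=cv2.minAreaRect((P*1000).astype(np.float32));print(r)
w,V=np.linalg.eigh(np.cov(P.T));ax=V[:,1]*np.sign(V[0,1]);print('axis deg',np.degrees(np.arctan2(ax[1],ax[0])),'mean',P.mean(0))
tr=[world('wrist',a,b,z=.034,p=p)[:2].round(4) for a,b in((235,123),(288,124),(285,221),(235,222))];print('tray corners BL BR FR FL',tr,np.mean(tr,0))
t=(P-P.mean(0))@ax;print('extent',t.min(),t.max())
g=P.mean(0)+ax*((t.min()+t.max())/2-.010);print('grip',g)
print(rel([*g,.167+.085],down(np.arctan2(ax[1],ax[0]))))
```

```text
Traceback (most recent call last):
ValueError: attempt to get argmax of an empty sequence
```

```bash
cat > m3.py <<'E'
from h import *
import pickle;p=pickle.load(open('w3.pkl','rb'));im=np.load('w3.npz')['im']
mx=im.max(2).astype(int);print(im.shape,im.dtype,mx[112:225:8,260])
m=np.zeros(mx.shape,np.uint8);m[112:225,248:276]=(mx<85)[112:225,248:276]
n,l,s,c=cv2.connectedComponentsWithStats(m);i=1+np.argmax(s[1:,4]);v,u=np.nonzero(l==i);print(s[i],c[i])
P=np.array([world('wrist',a,b,z=.094,p=p)[:2] for a,b in zip(u,v)])
r=cv2.minAreaRect((P*1000).astype(np.float32));print(r)
w,V=np.linalg.eigh(np.cov(P.T));ax=V[:,1]*np.sign(V[0,1]);print('axis deg',np.degrees(np.arctan2(ax[1],ax[0])),'mean',P.mean(0))
tr=[world('wrist',a,b,z=.034,p=p)[:2].round(4) for a,b in((235,123),(288,124),(285,221),(235,222))];print('tray corners BL BR FR FL',tr,np.mean(tr,0))
t=(P-P.mean(0))@ax;print('extent',t.min(),t.max())
g=P.mean(0)+ax*((t.min()+t.max())/2-.010);print('grip',g)
print(rel([*g,.167+.085],down(np.arctan2(ax[1],ax[0]))))
E
python3 m3.py
```

```text
(384, 512, 3) uint8 [142 102  91  92  96  94  92  92  94  90  89  88  86  79 159]
[253 202  13  17 122] [258.95901639 212.        ]
((433.3701171875, -325.5252380371094), (17.99106788635254, 13.150208473205566), 15.106474876403809)
axis deg 49.93212624603692 mean [ 0.4310916  -0.32569225]
tray corners BL BR FR FL [array([ 0.5058, -0.2683]), array([ 0.5262, -0.3281]), array([ 0.4085, -0.3703]), array([ 0.3847, -0.3088])] [ 0.4563   -0.318875]
extent -0.008290185975997453 0.011587538140676203
grip [ 0.4257159  -0.33208338]
(array([-0.0396,  0.0051,  0.1483]), array([-0.0023,  0.0008, -0.5225]))
```

```bash
sed -i 's/(mx<85)/((mx<118)\&(mx-im.min(2)<25))/' m3.py; python3 m3.py
```

```text
(384, 512, 3) uint8 [142 102  91  92  96  94  92  92  94  90  89  88  86  79 159]
[ 253  120   16   99 1361] [260.2373255  169.23291697]
((473.8057556152344, -311.8778381347656), (103.72733306884766, 15.395381927490234), 19.53728485107422)
axis deg 18.84133880269813 mean [ 0.47516407 -0.31113401]
tray corners BL BR FR FL [array([ 0.5058, -0.2683]), array([ 0.5262, -0.3281]), array([ 0.4085, -0.3703]), array([ 0.3847, -0.3088])] [ 0.4563   -0.318875]
extent -0.05345272015331659 0.05038356041586594
grip [ 0.46424755 -0.31485908]
(array([0.0025, 0.0021, 0.1482]), array([-0.002 ,  0.0013,  0.0201]))
```

Call:
carry_out --targets '[{"hand": 100, "x": 0.0035, "y": 0.002, "z": 0.05, "ax": 0, "ay": 0, "az": 0.01}, {"hand": 100, "x": 0.0035, "y": 0.002, "z": 0.1, "ax": 0, "ay": 0, "az": 0.01}, {"hand": 100, "x": 0.0035, "y": 0.002, "z": 0.13, "ax": 0, "ay": 0, "az": 0.01}, {"hand": 100, "x": 0.0035, "y": 0.002, "z": 0.148, "ax": 0, "ay": 0, "az": 0.01}, {"hand": 35, "x": 0.0035, "y": 0.002, "z": 0.148, "ax": 0, "ay": 0, "az": 0.01}, {"hand": 35, "x": 0.0035, "y": 0.002, "z": 0.148, "ax": 0, "ay": 0, "az": 0.01}, {"hand": 35, "x": 0.0035, "y": 0.002, "z": 0.148, "ax": 0, "ay": 0, "az": 0.01}, {"hand": 35, "x": 0.0035, "y": 0.002, "z": 0.148, "ax": 0, "ay": 0, "az": 0.01}]' --newtons 20

```text
t: 8.8
tool_pos: [0.4661, -0.3151, 0.2549]
orientation: [3.096, 0.526, 0.002]
force: [-0.3, -0.1, 0.8]
opening: 0.0577
gripper_force: 0.0
```

Call:
carry_out --targets '[{"hand": 0, "x": 0, "y": 0, "z": 0, "ax": 0, "ay": 0, "az": 0}, {"hand": 0, "x": 0, "y": 0, "z": 0, "ax": 0, "ay": 0, "az": 0}, {"hand": 0, "x": 0, "y": 0, "z": 0, "ax": 0, "ay": 0, "az": 0}, {"hand": 0, "x": 0, "y": 0, "z": 0, "ax": 0, "ay": 0, "az": 0}, {"hand": 0, "x": 0, "y": 0, "z": 0, "ax": 0, "ay": 0, "az": 0}, {"hand": 0, "x": 0, "y": 0, "z": 0, "ax": 0, "ay": 0, "az": 0}, {"hand": 0, "x": 0, "y": 0, "z": 0, "ax": 0, "ay": 0, "az": 0}]' --newtons 20

```text
t: 9.68
tool_pos: [0.4657, -0.3147, 0.2536]
orientation: [-3.097, -0.527, 0.0]
force: [-0.6, 2.0, -1.1]
opening: 0.016
gripper_force: 20.0
```

Call:
carry_out --targets '[{"hand": 0, "x": 0, "y": 0, "z": 0, "ax": 0, "ay": 0, "az": 0}, {"hand": 0, "x": 0, "y": 0, "z": 0, "ax": 0, "ay": 0, "az": 0}, {"hand": 0, "x": 0, "y": 0, "z": -0.01, "ax": 0, "ay": 0, "az": 0}, {"hand": 0, "x": 0, "y": 0, "z": -0.03, "ax": 0, "ay": 0, "az": 0}, {"hand": 0, "x": 0, "y": 0, "z": -0.055, "ax": 0, "ay": 0, "az": 0}, {"hand": 0, "x": 0, "y": 0, "z": -0.08, "ax": 0, "ay": 0, "az": 0}, {"hand": 0, "x": 0, "y": 0, "z": -0.1, "ax": 0, "ay": 0, "az": 0}, {"hand": 0, "x": 0, "y": 0, "z": -0.11, "ax": 0, "ay": 0, "az": 0}]' --newtons 55

```text
t: 10.68
tool_pos: [0.4661, -0.315, 0.3661]
orientation: [3.095, 0.526, 0.003]
force: [0.3, 0.1, -3.9]
opening: 0.0153
gripper_force: 55.0
```

Call:
carry_out --targets '[{"hand": 0, "x": 0, "y": 0, "z": -0.015, "ax": 0, "ay": 0, "az": 0}, {"hand": 0, "x": 0.01, "y": -0.009, "z": -0.035, "ax": 0, "ay": 0, "az": 0}, {"hand": 0, "x": 0.025, "y": -0.023, "z": -0.055, "ax": 0, "ay": 0, "az": 0}, {"hand": 0, "x": 0.045, "y": -0.041, "z": -0.07, "ax": 0, "ay": 0, "az": 0}, {"hand": 0, "x": 0.065, "y": -0.06, "z": -0.08, "ax": 0, "ay": 0, "az": 0}, {"hand": 0, "x": 0.085, "y": -0.078, "z": -0.08, "ax": 0, "ay": 0, "az": 0}, {"hand": 0, "x": 0.1, "y": -0.092, "z": -0.08, "ax": 0, "ay": 0, "az": 0}, {"hand": 0, "x": 0.11, "y": -0.101, "z": -0.08, "ax": 0, "ay": 0, "az": 0}]'

```text
t: 11.68
tool_pos: [0.5368, -0.1815, 0.444]
orientation: [-3.097, -0.529, 0.0]
force: [0.8, 0.7, -4.1]
opening: 0.0154
gripper_force: 55.0
```

Run:
```python
from h import *
s=read_state();print(s['tool_pos'],s['orientation'],s['q'],s['force'],s['gripper_force'])
im,d=read_camera('wrist');sc,_=read_camera('scene')
cv2.imwrite('pics/c3.png',np.hstack([im[60:,130:400],sc[60:,60:512]]))
print(rel([.6413,.0162,.4446],down(np.radians(19.4))))
```

```text
[ 0.53683453 -0.18148754  0.44397323] [-3.09665032e+00 -5.28634876e-01  1.10002075e-04] [-4.16508736e-01  2.70434710e-02  1.52594306e+00  8.15251410e-05
  1.58874421e+00  8.16125205e-01] [ 0.84010417  0.66324745 -4.14518143] 54.98853385448456
(array([ 0.1643, -0.152 , -0.0008]), array([-0.0005,  0.0001, -0.    ]))
```

View pics/c3.png

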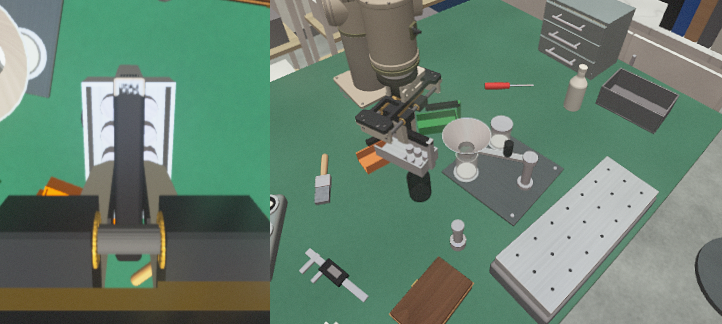

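The scoop hangs level, with its slugs visible in the tray at (415,152) in the picture. The funnel stands over the open jar at (466,150).

Call:
carry_out --targets '[{"hand": 0, "x": 0.01, "y": -0.009, "z": 0, "ax": 0, "ay": 0, "az": 0}, {"hand": 0, "x": 0.03, "y": -0.028, "z": 0, "ax": 0, "ay": 0, "az": 0}, {"hand": 0, "x": 0.055, "y": -0.051, "z": 0, "ax": 0, "ay": 0, "az": 0}, {"hand": 0, "x": 0.08, "y": -0.074, "z": 0, "ax": 0, "ay": 0, "az": 0}, {"hand": 0, "x": 0.105, "y": -0.097, "z": 0, "ax": 0, "ay": 0, "az": 0}, {"hand": 0, "x": 0.13, "y": -0.12, "z": 0, "ax": 0, "ay": 0, "az": 0}, {"hand": 0, "x": 0.152, "y": -0.141, "z": 0, "ax": 0, "ay": 0, "az": 0}, {"hand": 0, "x": 0.164, "y": -0.152, "z": 0, "ax": 0, "ay": 0, "az": 0}]'

```text
t: 12.78
tool_pos: [0.6413, 0.0157, 0.4434]
orientation: [-3.097, -0.527, 0.001]
force: [-0.1, -0.3, -4.5]
opening: 0.0155
gripper_force: 55.0
```

```bash
cat > pour.py <<'E'
from h import *
# table: tilt deg, lip z, back offset b -> shift/turn in current tool axes
import sys
F=np.array([.547,-.017]);ps=np.radians(19.4);x=np.array([np.cos(ps),np.sin(ps)])
def tcp(th,z,b):
    Rt=down(ps)@R.from_rotvec([0,th,0]).as_matrix()
    lip=np.array([*(F+b*x),z])
    return lip+Rt@np.array([.075,0,-(.0826+.167)]),Rt
if __name__=='__main__':
    s=read_state();print(s['tool_pos'],s['orientation'],s['q'],s['force'],s['gripper_force'])
    for a in map(float,sys.argv[1:]):
        print(a,*rel(*tcp(np.radians(a),.186 if a<12 else .182,.025)))
E
python3 pour.py 0 5 10 14 18 20 22 25
python3 - <<'E'
from h import *
im,d=read_camera('wrist')
cv2.imwrite('pics/w5.png',im[:,80:])
E
```

```text
[0.64126205 0.01568006 0.44338661] [-3.09672812e+00 -5.27221546e-01  8.51370384e-04] [-5.55096149e-02  2.30537425e-01  1.30614902e+00  1.76957869e-04
  1.60550248e+00  1.17802430e+00] [-0.06124829 -0.3001064  -4.47997639] 54.98848736286163
0.0 [ 0.0002 -0.0005  0.0078] [-0.0004  0.0005 -0.0013]
5.0 [-0.0218 -0.0005  0.0022] [-0.0003  0.0877 -0.0013]
10.0 [-0.0442 -0.0004 -0.0014] [-0.0003  0.175  -0.0014]
14.0 [-0.0624 -0.0004  0.0011] [-2.000e-04  2.448e-01 -1.400e-03]
18.0 [-0.0806 -0.0004  0.0009] [-2.000e-04  3.146e-01 -1.400e-03]
20.0 [-0.0897 -0.0004  0.0012] [-2.000e-04  3.495e-01 -1.400e-03]
22.0 [-0.0987 -0.0004  0.0019] [-1.000e-04  3.845e-01 -1.400e-03]
25.0 [-0.1123 -0.0003  0.0035] [-1.000e-04  4.368e-01 -1.400e-03]
```

View pics/w5.png

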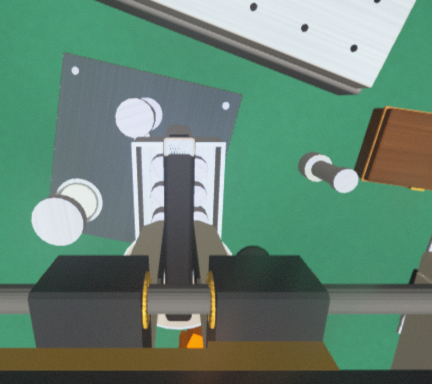

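Call:
carry_out --targets '[{"hand": 0, "x": -0.007, "y": 0, "z": 0.005, "ax": 0, "ay": 0.03, "az": 0}, {"hand": 0, "x": -0.022, "y": 0, "z": 0.002, "ax": 0, "ay": 0.087, "az": 0}, {"hand": 0, "x": -0.033, "y": 0, "z": 0, "ax": 0, "ay": 0.13, "az": 0}, {"hand": 0, "x": -0.044, "y": 0, "z": -0.001, "ax": 0, "ay": 0.175, "az": 0}, {"hand": 0, "x": -0.053, "y": 0, "z": 0, "ax": 0, "ay": 0.21, "az": 0}, {"hand": 0, "x": -0.062, "y": 0, "z": 0.001, "ax": 0, "ay": 0.245, "az": 0}, {"hand": 0, "x": -0.062, "y": 0, "z": 0.001, "ax": 0, "ay": 0.245, "az": 0}]'

```text
t: 13.7
tool_pos: [0.5815, -0.0071, 0.4428]
orientation: [-3.036, -0.514, -0.373]
force: [-0.5, -0.2, -4.4]
opening: 0.0157
gripper_force: 55.0
```

```bash
python3 pour.py 14 16 18 20 22 24 26 28
```

```text
[ 0.58148899 -0.00709837  0.44280302] [-3.03572711 -0.51352096 -0.37288311] [-0.1366285  -0.04878313  1.61359297  0.11231202  1.35933112  1.08742317] [-0.53339256 -0.18270841 -4.37045194] 54.988757371902466
14.0 [ 0.0014 -0.0021  0.0008] [ 0.0013 -0.     -0.0033]
16.0 [-0.0074 -0.0021 -0.0016] [ 0.0013  0.0349 -0.0033]
18.0 [-0.0162 -0.0021 -0.0038] [ 0.0014  0.0698 -0.0032]
20.0 [-0.0251 -0.002  -0.0056] [ 0.0014  0.1047 -0.0032]
22.0 [-0.0341 -0.002  -0.0072] [ 0.0015  0.1396 -0.0032]
24.0 [-0.0431 -0.002  -0.0084] [ 0.0015  0.1745 -0.0032]
26.0 [-0.0521 -0.0019 -0.0093] [ 0.0016  0.2094 -0.0032]
28.0 [-0.0612 -0.0019 -0.0099] [ 0.0017  0.2443 -0.0031]
```

Call:
carry_out --targets '[{"hand": 0, "x": -0.003, "y": -0.001, "z": 0, "ax": 0, "ay": 0.017, "az": 0}, {"hand": 0, "x": -0.007, "y": -0.002, "z": -0.002, "ax": 0, "ay": 0.035, "az": 0}, {"hand": 0, "x": -0.012, "y": -0.002, "z": -0.003, "ax": 0, "ay": 0.052, "az": 0}, {"hand": 0, "x": -0.016, "y": -0.002, "z": -0.004, "ax": 0, "ay": 0.07, "az": 0}, {"hand": 0, "x": -0.021, "y": -0.002, "z": -0.005, "ax": 0, "ay": 0.087, "az": 0}, {"hand": 0, "x": -0.025, "y": -0.002, "z": -0.006, "ax": 0, "ay": 0.105, "az": 0}, {"hand": 0, "x": -0.03, "y": -0.002, "z": -0.006, "ax": 0, "ay": 0.122, "az": 0}, {"hand": 0, "x": -0.034, "y": -0.002, "z": -0.007, "ax": 0, "ay": 0.14, "az": 0}]'

```text
t: 14.7
tool_pos: [0.5485, -0.0157, 0.4412]
orientation: [-2.979, -0.506, -0.582]
force: [-1.0, 1.0, -2.5]
opening: 0.0155
gripper_force: 55.0
```

```bash
python3 pour.py 22 24 26 28 30 33 36 40; python3 -c "
from h import *
im,d=read_camera('wrist');np.savez('w6.npz',im=im,d=d)
cv2.imwrite('pics/w6.png',im[:,80:])"
```

```text
[ 0.54853886 -0.01566731  0.44117536] [-2.9789825  -0.50628983 -0.58222783] [-0.18835089 -0.20187973  1.77204967  0.2009443   1.23956759  1.01211883] [-1.04912938  0.96033514 -2.5143803 ] 54.98914182186127
22.0 [-0.0007  0.0007 -0.0006] [ 0.0007 -0.0021 -0.0018]
24.0 [-0.0094  0.0008 -0.0031] [ 0.0007  0.0329 -0.0018]
26.0 [-0.0182  0.0008 -0.0053] [ 0.0008  0.0678 -0.0017]
28.0 [-0.0272  0.0008 -0.0072] [ 0.0008  0.1027 -0.0017]
30.0 [-0.0361  0.0008 -0.0087] [ 0.0008  0.1376 -0.0017]
33.0 [-0.0496  0.0008 -0.0105] [ 0.0009  0.1899 -0.0017]
36.0 [-0.0633  0.0009 -0.0115] [ 0.0009  0.2423 -0.0017]
40.0 [-0.0814  0.0009 -0.0118] [ 0.001   0.3121 -0.0016]
```

The vertical force fell from 4.4 to about 2.5 N, so nearly all the slugs have slid out. I'll tip further to empty the scoop.

Call:
carry_out --targets '[{"hand": 0, "x": -0.009, "y": 0, "z": -0.003, "ax": 0, "ay": 0.033, "az": 0}, {"hand": 0, "x": -0.018, "y": 0, "z": -0.005, "ax": 0, "ay": 0.068, "az": 0}, {"hand": 0, "x": -0.027, "y": 0, "z": -0.007, "ax": 0, "ay": 0.103, "az": 0}, {"hand": 0, "x": -0.036, "y": 0, "z": -0.009, "ax": 0, "ay": 0.138, "az": 0}, {"hand": 0, "x": -0.05, "y": 0, "z": -0.011, "ax": 0, "ay": 0.19, "az": 0}, {"hand": 0, "x": -0.063, "y": 0, "z": -0.012, "ax": 0, "ay": 0.242, "az": 0}, {"hand": 0, "x": -0.081, "y": 0, "z": -0.012, "ax": 0, "ay": 0.312, "az": 0}, {"hand": 0, "x": -0.081, "y": 0, "z": -0.012, "ax": 0, "ay": 0.312, "az": 0}]'

```text
t: 15.75
tool_pos: [0.4729, -0.0422, 0.4214]
orientation: [-2.81, -0.475, -1.02]
force: [-0.0, -0.0, -2.5]
opening: 0.0153
gripper_force: 55.0
```

```bash
python3 pour.py 40 45; python3 -c "
from h import *
im,d=read_camera('wrist');t,_=read_camera('top');s,_=read_camera('scene')
np.savez('w7.npz',im=im,t=t,s=s)
cv2.imwrite('pics/w7.png',np.hstack([im[:,100:420],cv2.resize(s[110:230,215:365],(480,384))]))"
```

```text
[ 0.47291924 -0.04222723  0.4214304 ] [-2.81045533 -0.47549704 -1.02033733] [-0.36766475 -0.54078092  2.12010521  0.49804645  1.05188716  0.73112633] [-0.03440778 -0.03989882 -2.46384276] 54.98940289020538
40.0 [0.0002 0.0008 0.0002] [ 0.002   0.0016 -0.0027]
45.0 [-0.0219  0.0009 -0.0054] [ 0.0021  0.0889 -0.0026]
```

View pics/w7.png

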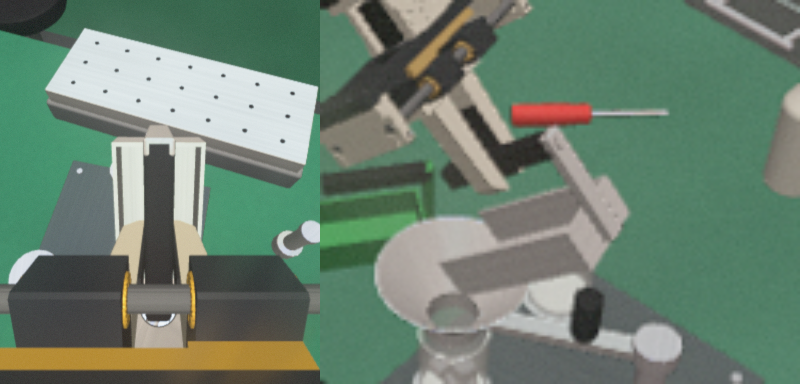

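Both views show the tray empty, and no slugs are left on the funnel wall visible at (430,280). The force has settled at 2.46 N, the weight of the bare scoop. I'll level it and take it back to its old place.

Run:
```python
from h import *
from pour import tcp
for a,z in((30,.195),(15,.205),(0,.21)):print(a,*rel(*tcp(np.radians(a),z,.025)))
c=tcp(0,.21,.025);print('from level:',rel([.4655,-.315,.459],down(np.radians(19.4)),c),c[0])
```

```text
30 [0.0488 0.0007 0.0073] [ 0.002  -0.1734 -0.0012]
15 [0.1115 0.0005 0.0379] [ 0.0018 -0.4351 -0.0015]
0 [0.1592 0.0004 0.0855] [ 0.0016 -0.6969 -0.0017]
from level: (array([-0.2759,  0.254 ,  0.0006]), array([0., 0., 0.])) [0.64132227 0.01621611 0.4596    ]
```

Call:
carry_out --targets '[{"hand": 0, "x": 0.024, "y": 0, "z": 0.0, "ax": 0, "ay": -0.08, "az": 0}, {"hand": 0, "x": 0.049, "y": 0.001, "z": 0.007, "ax": 0, "ay": -0.173, "az": 0}, {"hand": 0, "x": 0.08, "y": 0.001, "z": 0.021, "ax": 0, "ay": -0.305, "az": 0}, {"hand": 0, "x": 0.1115, "y": 0.001, "z": 0.038, "ax": 0, "ay": -0.435, "az": 0}, {"hand": 0, "x": 0.136, "y": 0.001, "z": 0.06, "ax": 0, "ay": -0.565, "az": 0}, {"hand": 0, "x": 0.159, "y": 0.001, "z": 0.0855, "ax": 0.002, "ay": -0.697, "az": -0.002}, {"hand": 0, "x": 0.159, "y": 0.001, "z": 0.0855, "ax": 0.002, "ay": -0.697, "az": -0.002}, {"hand": 0, "x": 0.159, "y": 0.001, "z": 0.0855, "ax": 0.002, "ay": -0.697, "az": -0.002}]'

```text
t: 16.9
tool_pos: [0.6413, 0.016, 0.4584]
orientation: [-3.095, -0.531, -0.002]
force: [-0.7, -0.0, -2.4]
opening: 0.0156
gripper_force: 55.0
```

Call:
carry_out --targets '[{"hand": 0, "x": -0.02, "y": 0.018, "z": 0, "ax": 0, "ay": 0, "az": 0}, {"hand": 0, "x": -0.055, "y": 0.051, "z": 0, "ax": 0, "ay": 0, "az": 0}, {"hand": 0, "x": -0.095, "y": 0.087, "z": 0, "ax": 0, "ay": 0, "az": 0}, {"hand": 0, "x": -0.135, "y": 0.124, "z": 0, "ax": 0, "ay": 0, "az": 0}, {"hand": 0, "x": -0.175, "y": 0.161, "z": 0, "ax": 0, "ay": 0, "az": 0}, {"hand": 0, "x": -0.215, "y": 0.198, "z": 0, "ax": 0, "ay": 0, "az": 0}, {"hand": 0, "x": -0.255, "y": 0.235, "z": 0, "ax": 0, "ay": 0, "az": 0}, {"hand": 0, "x": -0.276, "y": 0.254, "z": 0, "ax": 0, "ay": 0, "az": 0}]'

```text
t: 17.9
tool_pos: [0.4624, -0.3176, 0.4612]
orientation: [3.093, 0.525, 0.006]
force: [0.1, -0.1, -2.4]
opening: 0.0158
gripper_force: 55.0
```

Run:
```python
from h import *
s=read_state();print(s['tool_pos'],s['orientation'],s['force'])
print(rel([.4665,-.3145,.2536],down(np.radians(19.4))))
p=camera_params('top');im,d=read_camera('top');a=np.load('top0.npz')['d']
w,dw=read_camera('wrist');np.savez('w8.npz',im=w,d=dw,t=im,td=d)
```

```text
[ 0.46236093 -0.31758786  0.46118829] [3.09325658 0.52451169 0.00642753] [ 0.11432844 -0.11283381 -2.40815911]
(array([ 0.0042, -0.0025,  0.2076]), array([ 0.0048, -0.0033, -0.0027]))
```

Call:
carry_out --targets '[{"hand": 0, "x": 0.002, "y": -0.001, "z": 0.03, "ax": 0, "ay": 0, "az": 0}, {"hand": 0, "x": 0.004, "y": -0.0025, "z": 0.07, "ax": 0, "ay": 0, "az": 0}, {"hand": 0, "x": 0.004, "y": -0.0025, "z": 0.11, "ax": 0, "ay": 0, "az": 0}, {"hand": 0, "x": 0.004, "y": -0.0025, "z": 0.15, "ax": 0, "ay": 0, "az": 0}, {"hand": 0, "x": 0.004, "y": -0.0025, "z": 0.18, "ax": 0, "ay": 0, "az": 0}, {"hand": 0, "x": 0.004, "y": -0.0025, "z": 0.194, "ax": 0, "ay": 0, "az": 0}, {"hand": 0, "x": 0.004, "y": -0.0025, "z": 0.199, "ax": 0, "ay": 0, "az": 0}, {"hand": 0, "x": 0.004, "y": -0.0025, "z": 0.199, "ax": 0, "ay": 0, "az": 0}]'

```text
t: 19.0
tool_pos: [0.4685, -0.312, 0.2607]
orientation: [3.096, 0.53, 0.002]
force: [-0.5, -0.1, -0.6]
opening: 0.0159
gripper_force: 55.0
```

Run:
```python
from h import *
s=read_state();print(s['tool_pos'],s['orientation'],s['force'])
print(rel([.4665,-.3145,.2536],down(np.radians(19.4))))
```

```text
[ 0.46848199 -0.31196802  0.26069353] [3.09594371e+00 5.30372367e-01 2.25086550e-03] [-0.45785051 -0.1423065  -0.61730016]
(array([-0.0027,  0.0017,  0.0071]), array([ 0.0008, -0.0013,  0.0007]))
```

Call:
carry_out --targets '[{"hand": 0, "x": 0, "y": 0, "z": 0.002, "ax": 0, "ay": 0, "az": 0}, {"hand": 0, "x": 0, "y": 0, "z": 0.003, "ax": 0, "ay": 0, "az": 0}, {"hand": 0, "x": 0, "y": 0, "z": 0.003, "ax": 0, "ay": 0, "az": 0}]'

```text
t: 19.38
tool_pos: [0.4681, -0.3119, 0.2564]
orientation: [-3.096, -0.53, 0.0]
force: [-0.1, 0.4, -2.4]
opening: 0.0157
gripper_force: 55.0
```

Run:
```python
from h import *
p=camera_params('scene');im,d=read_camera('scene');w,dw=read_camera('wrist');s=read_state();print(s['tool_pos'],s['force'],s['wrist_torque'])
cv2.imwrite('pics/s9.png',np.hstack([cv2.resize(im[225:305,105:190],(510,480),interpolation=2),cv2.resize(w[60:300,180:330],(290,480))]))
```

```text
[ 0.46812836 -0.31188437  0.25632626] [-0.04711092  0.06098261 -1.75957436] [0.00798371 0.12576671 0.05763081]
```

Call:
carry_out --targets '[{"hand": 0, "x": 0, "y": 0, "z": 0.001, "ax": 0, "ay": 0, "az": 0}, {"hand": 0, "x": 0, "y": 0, "z": 0.002, "ax": 0, "ay": 0, "az": 0}, {"hand": 0, "x": 0, "y": 0, "z": 0.0025, "ax": 0, "ay": 0, "az": 0}, {"hand": 0, "x": 0, "y": 0, "z": 0.0025, "ax": 0, "ay": 0, "az": 0}]'

```text
t: 19.98
tool_pos: [0.4681, -0.3118, 0.2537]
orientation: [-3.095, -0.53, 0.0]
force: [-0.4, 0.8, -2.1]
opening: 0.0156
gripper_force: 55.0
```

Call:
carry_out --targets '[{"hand": 0, "x": 0, "y": 0, "z": 0.001, "ax": 0, "ay": 0, "az": 0}, {"hand": 0, "x": 0, "y": 0, "z": 0.001, "ax": 0, "ay": 0, "az": 0}, {"hand": 0, "x": 0, "y": 0, "z": 0.001, "ax": 0, "ay": 0, "az": 0}]'

```text
t: 20.35
tool_pos: [0.4683, -0.3119, 0.2536]
orientation: [-3.096, -0.53, -0.001]
force: [-3.0, 2.8, 5.4]
opening: 0.0154
gripper_force: 55.0
```

The scoop touches down at the same height it was gripped at, so it has not slipped. I'll release it.

Call:
carry_out --targets '[{"hand": 30, "x": 0, "y": 0, "z": 0, "ax": 0, "ay": 0, "az": 0}, {"hand": 60, "x": 0, "y": 0, "z": 0, "ax": 0, "ay": 0, "az": 0}, {"hand": 60, "x": 0, "y": 0, "z": 0, "ax": 0, "ay": 0, "az": 0}, {"hand": 60, "x": 0, "y": 0, "z": 0, "ax": 0, "ay": 0, "az": 0}, {"hand": 60, "x": 0, "y": 0, "z": 0, "ax": 0, "ay": 0, "az": 0}, {"hand": 60, "x": 0, "y": 0, "z": -0.03, "ax": 0, "ay": 0, "az": 0}, {"hand": 60, "x": 0, "y": 0, "z": -0.08, "ax": 0, "ay": 0, "az": 0}, {"hand": 60, "x": 0, "y": 0, "z": -0.14, "ax": 0, "ay": 0, "az": 0}]'

```text
t: 21.35
tool_pos: [0.4677, -0.3116, 0.3929]
orientation: [-3.093, -0.53, 0.003]
force: [1.7, -1.3, 0.5]
opening: 0.0563
gripper_force: 0.0
```

Call:
carry_out --targets '[{"hand": 60, "x": -0.05, "y": 0, "z": -0.05, "ax": 0, "ay": 0, "az": 0}, {"hand": 60, "x": -0.1, "y": 0.0, "z": -0.1, "ax": 0, "ay": 0, "az": 0}, {"hand": 60, "x": -0.12, "y": 0.0, "z": -0.1, "ax": 0, "ay": 0, "az": 0}, {"hand": 60, "x": -0.12, "y": 0.0, "z": -0.1, "ax": 0, "ay": 0, "az": 0}]'

```text
t: 21.85
tool_pos: [0.3537, -0.3528, 0.4947]
orientation: [3.095, 0.526, 0.002]
force: [0.7, 0.0, -0.5]
opening: 0.0555
gripper_force: 0.0
```

Run:
```python
from h import *
s=read_state();print(s['tool_pos'],s['force'])
im,d=read_camera('scene');t,_=read_camera('top');np.savez('end.npz',s=im,t=t)
z=lambda a,w,h:cv2.resize(a,(w,h),interpolation=cv2.INTER_CUBIC)
S=np.load('scene0.npz')['im']
cv2.imwrite('pics/end.png',np.vstack([np.hstack([z(im[170:270,235:320],400,300*1),z(im[230:300,110:200],400,300)]),np.hstack([z(t[115:240,195:395],480,300),z(im[130:325,30:365],320,300)])]))
```

```text
[ 0.35368435 -0.35279333  0.4947211 ] [ 0.70550865  0.03658788 -0.45389542]
```

View pics/end.png

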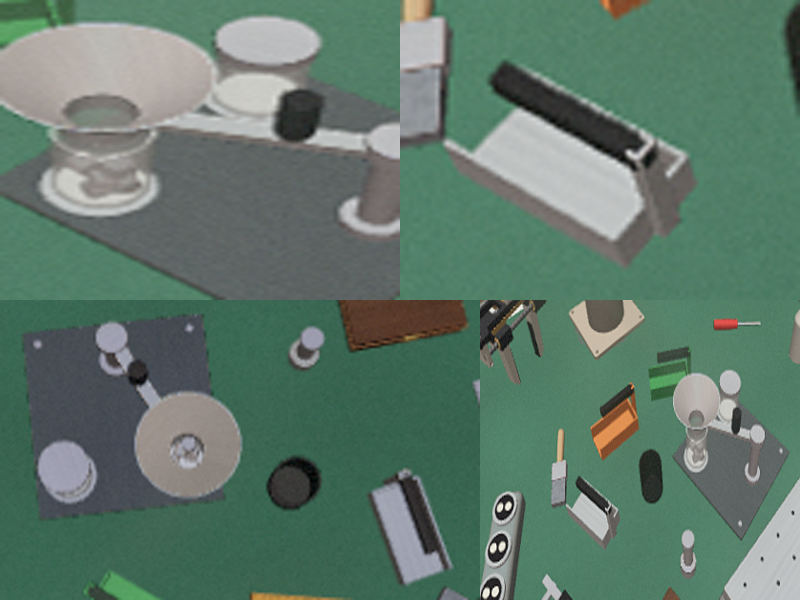

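The slugs lie on the jar floor at (105,180), and the funnel and the bench around it are clear. The scoop stands upright and empty at (560,165), and the bystanders are in place. I'll hand in the job.

```bash
python3 -c "
from plant import robot
print(robot.close_job())"
```

```text
the job is handed in; nothing more can be done
None
```

I handed the job in at about 22 s. The funnel is at its stop over the open jar, the slugs are in that jar, and the empty scoop is back upright on the bench and released. I judged all six slugs to be in from the scoop's drop to its bare weight and clear final pictures rather than an exact count, and no verdict came back.

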